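# Clear the bake timer with its two-key chord and start it

## Robot

A 7-joint arm with a two-finger parallel gripper is mounted at the origin on the work surface. World frame = base frame: x ahead of the robot, y to its left, z up, the work surface at z = 0. Lengths are in mm, angles in rad, forces in N, time in s.
With the tool pointing down it reaches from about 425 to 925 mm from the base axis. Payload 6.8 kg.
Tool frame: the origin (TCP) lies midway between the tips of the shut fingers; the grasp point (between the pads) lies 19 mm behind it; y points along the fingers, z is the direction in which the jaws open and shut, and the axes are right-handed (so a half turn about y gives the same grasp; the last joint's range is limited). The gripper opens to 88 mm and grips with 3 to 60 N. Pads are 20 mm wide; open, the fingers measure 115 mm over their backs; the gripper's body (75 mm by 178 mm) begins 61 mm behind the grasp point.
Start: joints at [1.212, 0.477, 0.022, 1.555, -0.011, 1.109, -0.083], TCP at [167.529, -653.897, 222.664] pointing down, gripper open.
Joint ranges: [-2.96, 2.96], [-0.34, 2.1], [-1.41, 1.46], [0.24, 2.44], [-1.37, 4.51], [0.17, 1.92], [-2.96, 2.96]. Speed limits (rad/s): [2.39, 2.39, 3.14, 3.14, 3.14, 3.14, 3.14].

## Interface

Orientations are given as a unit quaternion [x, y, z, w].
In Python, from plant import robot, snapshot, job gives the robot as it stands.
- The arm moves only by the tool arm_command, never from a script. Its argument "steps" is a list of rows, each a list of 5 numbers: the shift along the world's x, y, z in m, then the turn about the world's z in rad, then the gripper's target within -1 to 1 (shut at 1, half-way at 0, fully open at -1). In form: [[tx, ty, tz, yaw, claw], ...]. A call has 1 to 20 rows; each row shifts and turns the commanded pose from where the row before left it; what a row does not reach is not made up. A row lasts 1/8 s, in which the tool goes at most 62.5 mm and 10.7 degrees, less where a joint would pass 70% of its speed; a pose out of reach is approached as far as the arm can. A call with a gripper value outside its range is refused whole. The fingers move at their own pace and stop on an object; "grip_force" is the grip in N (left out, the last holds). Time passes only in rows, so rows that do not move let the fingers close. It gives the time, the measured TCP pose, the force and the opening at its end, in the units of the state.
- robot.get_state(): the state, without advancing time (a new reading comes with each control period).
- snapshot(name): name is "side" or "top"; returns a dict with "image" (400x640x3 uint8, blue, green, red), "intrinsics" (3x3 intrinsics, pixels), "extrinsics" (4x4, takes a point from camera to world coordinates). Camera axes: x right, y down, z forward; pixel columns grow to the right and rows downward; lengths in mm; the calibration is good to about 2 mm. A picture is of the moment at which its call begins. There is no depth.
- job.hand_in(): hands the job in, once; it reports no verdict.
The state is a dict: "time": time; "q": joint angles; "qvel": joint speeds; "joint_efforts": joint torques, N m; "ee_pos": TCP position; "tool_rot": TCP orientation; "contact_force": force on the tool from outside, world axes, zero at the start; "ft_torque": the same for the moment, N m; "gripper_width": opening from 0.0 (shut) to 1.0 (fully open).
Only numpy, scipy, OpenCV 4.12 (cv2) and the standard library are available. Lean on these libraries where they do the work, as an engineer would, in place of code of your own. Each camera call takes 0.05 s, during which the arm holds its last target.

## Task

Clear the bench timer for the next bake: put one fingertip on each of its two round keys, push both down together (never one without the other), keep both fully down for at least two seconds without pressing the bar key, and let both come up. Then push the bar key in front of them fully down, on its own, and let go, so that it starts counting. Leave the timer flat where it lies, neither picked up nor shoved along, and do not disturb the baking things round it.

Things in the scene. Friction and masses are not known exactly. Their poses are not given: they have to be found in the camera images.
- timer: loose bench timer lying face up: white plastic slab 128 (x) x 112 (y) x 20 mm high, about 0.2 kg, on rubber feet. Origin at the centre of its underside; +x towards the edge with the grey display, -x towards its user's edge, +y to the user's left, z up. All keys are of the same black plastic and stand 7 mm above its top when up, 2 mm when fully down; nothing else on its face moves
- left_key_top (a point): centre of the top of the left round key (22 mm diameter), at x -8, y +30, z 27 mm in the timer's frame when up; the two round keys are 60 mm apart, centre to centre
- right_key_top (a point): centre of the top of the right round key (22 mm diameter), at x -8, y -30, z 27 mm in the timer's frame when up
- bar_key_top (a point): centre of the top of the bar key (18 mm in x, 56 mm in y), between the round keys and the user's edge, at x -44, y 0, z 27 mm in the timer's frame when up
- left_key (a joint): left round key: 0 = up, 0.005 = fully down (5 mm travel, m); it acts from 0.003 on and counts as up under 0.001. Spring: about 1.5 N to start it, 4.5 N fully down; it springs back when let go
- right_key (a joint): right round key: same values and spring as the left one
- bar_key (a joint): bar key: same values and spring as the round keys
- nozzle: bystander: steel piping nozzle, a cone 28 mm across and 40 mm high standing on its wide end, origin under its centre; beyond the timer's display edge
- cutter: bystander: steel ring cutter 60 mm across, 30 mm high, origin under its centre; beside the timer's left edge
- cup: bystander: small steel measuring cup 56 mm across, 42 mm high, origin under its centre; beside the timer's right edge
- bowl: bystander: steel bowl 170 mm across, 75 mm high, origin under its centre
- scale: bystander: flat kitchen scale 200 x 150 x 35 mm with a steel platform, origin under its centre
- jar: bystander: small closed jar 56 mm across, 75 mm high, origin under its centre
- spatula: bystander: spatula 240 mm long lying flat, origin under its middle
- whisk: bystander: wire whisk 240 mm long lying flat, origin under its middle

How it is judged (in metres and radians):
On the way, in this order (a step that is already met when the one before it is completed fails the run):
1. both round keys are down together, the bar key up, for two seconds (value of joint each of left_key, right_key above 0.003 m and value of joint bar_key below 0.001 m), for 2 s.
2. all keys are up again (value of joint each of left_key, right_key, bar_key below 0.001 m), for 0.1 s.
3. the bar key is pushed down on its own (value of joint bar_key above 0.003 m and value of joint each of left_key, right_key below 0.001 m), for 0.05 s.
At the end, for the whole second after the job is handed in: All three keys are up (less than 1 mm down), the timer lies flat and at rest within 30 mm of where it was, and every bystander is within 30 mm of where it was (all of step 2 and distance of each of timer, nozzle, cutter, cup, bowl, scale, jar, spatula, whisk from where it was at the start of the episode below 0.03 m and angle between timer's own z axis and vertical below 0.05 rad and linear speed of timer below 0.01 m/s); the robot touches nothing.
It fails at once if one round key is pushed down (over 3 mm) while the other is still up (under 1 mm) ((value of joint left_key above 0.003 m and value of joint right_key below 0.001 m) or (value of joint right_key above 0.003 m and value of joint left_key below 0.001 m)).
It fails at once if the bar key is pushed together with a round key (value of joint bar_key above 0.003 m and value of joint any of left_key, right_key above 0.003 m).
It fails at once if the timer is lifted or tipped (over 10 mm or 0.2 rad) or shoved over 30 mm (height (world z) of timer above 0.01 m or angle between timer's own z axis and vertical above 0.2 rad or distance of timer from where it was at the start of the episode above 0.03 m).
It fails at once if a bystander is moved more than 30 mm (distance of any of nozzle, cutter, cup, bowl, scale, jar, spatula, whisk from where it was at the start of the episode above 0.03 m).
It also fails if it takes over 51 s, if anything falls off the work surface, if the arm or the gripper's body presses on something with over 40 N, if the wrist force passes 120 N, or if a joint passes its speed limit or range.

## Working session

There is one attempt and no reset: what is moved stays moved. The work goes in short steps, Python scripts to look and compute and a tool call to move; the robot and the scene stay as the last step left them, time stands still between calls to the robot, and variables do not carry over. Pictures are saved under pics/ and viewed, and the job is handed in when it is done.

Besides the shell and the picture viewer there is one more tool, called after ">>>" as name([rows], argument=value, ...), one row to a line, values as JSON. arm_command: Moves the arm, as the interface text tells. Its arguments: {"type":"object","properties":{"steps":{"type":"array","items":{"type":"array","items":{"type":"number"}}},"grip_force":{"type":"number"}},"required":["steps"]}

```bash
mkdir -p pics; ls
python3 - <<'E'
from plant import robot, snapshot, job
import cv2,numpy as np
s=robot.get_state();print(s)
for n in("top","side"):
    d=snapshot(n);cv2.imwrite(f"pics/{n}0.png",d["image"]);print(n,d["intrinsics"],d["extrinsics"])
E
```

```text
pics
{'time': 0.0, 'q': array([ 1.2118675 ,  0.47778112,  0.02233831,  1.55646066, -0.01147326,
        1.10930646, -0.08311352]), 'qvel': array([ 1.14109255e-03, -7.21809662e-04, -6.27235067e-05, -2.52665314e-04,
        5.14889148e-04,  1.78490478e-03,  3.17988057e-04]), 'joint_efforts': array([-5.86549305e-06, -5.82858932e+01,  1.53485980e+00, -2.72616953e+01,
       -5.43014542e-02,  1.68854190e-02,  1.85936274e-04]), 'ee_pos': array([ 167.36417753, -653.28834096,  221.69055684]), 'tool_rot': array([-0.08859268,  0.70218343, -0.70092032,  0.08832029]), 'contact_force': array([-1.20223144,  0.14329595, -0.20259667]), 'ft_torque': array([ 0.00391589,  0.05563764, -0.00383054]), 'gripper_width': 0.9972014303219336}
top [[520.59026962   0.         314.78644482]
 [  0.         520.59026962 197.52541776]
 [  0.           0.           1.        ]] [[ 1.10635013e-02 -9.91349082e-01  1.30784546e-01  2.88759872e+02]
 [-9.99906693e-01 -1.20161849e-02 -6.49744108e-03  8.86639495e+01]
 [ 8.01276352e-03 -1.30700458e-01 -9.91389523e-01  1.95030522e+03]
 [ 0.00000000e+00  0.00000000e+00  0.00000000e+00  1.00000000e+00]]
side [[497.88009092   0.         317.672224  ]
 [  0.         497.88009092 204.20525795]
 [  0.           0.           1.        ]] [[-9.96338195e-01 -7.31807296e-02  4.42129072e-02  4.55976989e+02]
 [-8.40823665e-02  7.44880521e-01 -6.61878512e-01  1.16631917e+03]
 [ 1.55034191e-02 -6.63172368e-01 -7.48306123e-01  1.28680217e+03]
 [ 0.00000000e+00  0.00000000e+00  0.00000000e+00  1.00000000e+00]]
```

View pics/top0.png

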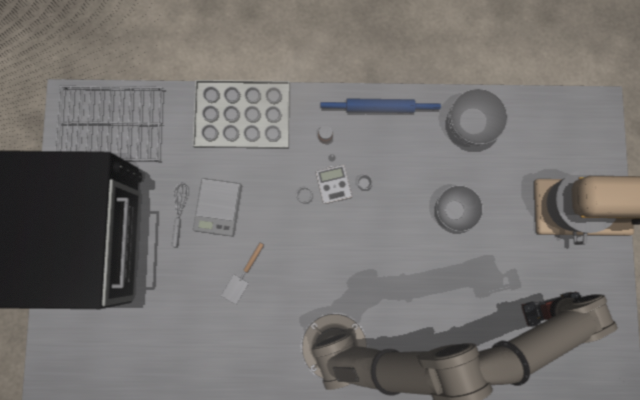

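View pics/side0.png

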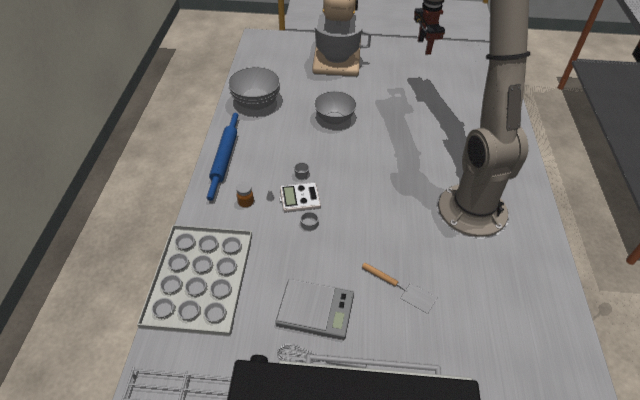

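The top view shows the timer at about (334,184), with its display at (331,174), round keys at about (326,187) and (342,183), and the bar at (336,195). The cutter is at (305,195), the cup at (364,183) and the nozzle at (332,157). Next I'll zoom in and measure.

```bash
cat > h.py <<'E'
import cv2,numpy as np
from plant import robot, snapshot, job
def ray(d,uv,z):
    K,T=d["intrinsics"],d["extrinsics"]
    v=T[:3,:3]@np.linalg.solve(K,[uv[0],uv[1],1.]);o=T[:3,3]
    return (o+v*(z-o[2])/v[2])
def proj(d,p):
    K,T=d["intrinsics"],d["extrinsics"]
    c=K@(T[:3,:3].T@(np.asarray(p,float)-T[:3,3]));return c[:2]/c[2]
E
python3 - <<'E'
from h import *
for n,(x0,x1,y0,y1) in {"top":(290,380,145,215),"side":(230,340,155,235)}.items():
    d=snapshot(n);im=d["image"];c=im[y0:y1,x0:x1]
    cv2.imwrite(f"pics/{n}z.png",cv2.resize(c,None,fx=7,fy=7,interpolation=cv2.INTER_NEAREST))
    g=cv2.cvtColor(c,cv2.COLOR_BGR2GRAY)
    m=(g>170).astype(np.uint8)
    for ct in sorted(cv2.findContours(m,cv2.RETR_EXTERNAL,cv2.CHAIN_APPROX_NONE)[0],key=cv2.contourArea)[-2:]:
        r=cv2.minAreaRect(ct);b=cv2.boxPoints(r)+[x0,y0]
        P=np.array([ray(d,q,20) for q in b]);print(n,"white",r,P.round(1)[:,:2].tolist(),P.mean(0).round(1))
    h=cv2.convexHull(max(cv2.findContours(m,0,1)[0],key=cv2.contourArea))
    ins=cv2.fillConvexPoly(np.zeros_like(m),h,1)
    k=((g<95)&(ins>0)).astype(np.uint8)
    N,L,S,C=cv2.connectedComponentsWithStats(k)
    for i in range(1,N):
        w=np.where(L==i,np.clip(190.-g,0,None),0);ys,xs=np.nonzero(w);ww=w[ys,xs]
        uv=(np.average(xs,weights=ww)+x0,np.average(ys,weights=ww)+y0)
        print(n,S[i],np.round(uv,1),ray(d,uv,27)[:2].round(1))
E
```

```text
top white ((31.5, 40.5), (3.0, 1.0), 90.0) [[594.9, 53.3], [594.9, 49.5], [583.5, 49.4], [583.5, 53.2]] [589.2  51.3  20. ]
top white ((45.03003692626953, 44.82617950439453), (18.020076751708984, 26.173120498657227), 76.60750579833984) [[594.5, 56.2], [618.8, -39.3], [552.4, -55.2], [528.4, 40.0]] [5.735e+02 4.000e-01 2.000e+01]
top [50 38  4  3 10] [341.8 184. ] [594.8 -24.4]
top [35 41  3  4  9] [326.1 187.3] [581.4  34.2]
top [40 47 14  6 41] [336.7 194.8] [553.9  -5.6]
side white ((51.128047943115234, 34.84756088256836), (2.871220111846924, 10.049270629882812), 6.34019136428833) [[666.9, 15.1], [669.5, -32.7], [659.3, -32.1], [657.0, 15.6]] [663.2  -8.5  20. ]
side white ((68.92073822021484, 40.286582946777344), (23.96364402770996, 38.651039123535156), 83.6598129272461) [[675.5, -28.1], [543.0, -62.2], [524.5, 49.1], [651.6, 80.8]] [598.6   9.9  20. ]
side [54 31 13 20 54] [290.8 197.6] [624.2  30.9]
side [68 31  7  5 24] [300.8 187.7] [595.4 -18.5]
side [79 32  8 12 64] [312.3 192.6] [5.534e+02 3.000e-01]
side [71 43  6  5 25] [303.3 200.2] [580.8  38.5]
side [51 47  1  1  1] [281. 202.] [655.   54.2]
```

```bash
ls pics
```

```text
side0.png
sidez.png
top0.png
topz.png
```

View pics/topz.png

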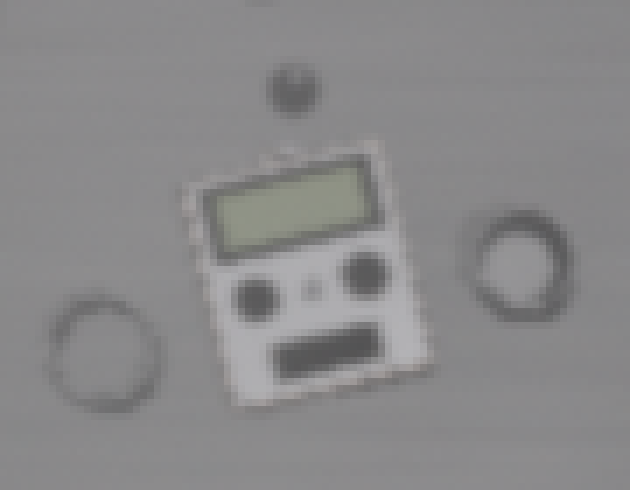

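View pics/sidez.png

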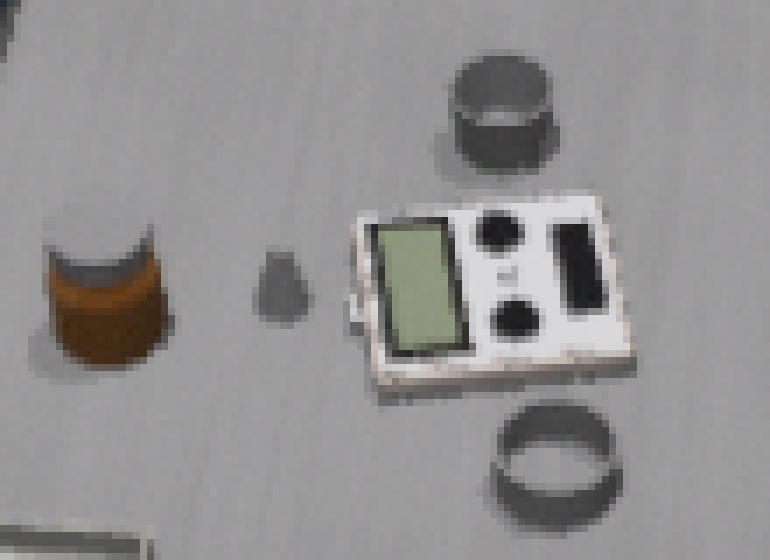

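The views agree. The top view puts the keys at (581,34) and (595,-24), 60.1 mm apart. The side view gives y about 4 mm higher, mostly because the key walls are visible from that side. Next I'll work out the turn needed.

Run:
```python
from h import *
from scipy.spatial.transform import Rotation as R
s=robot.get_state();M=R.from_quat(s["tool_rot"]).as_matrix();print(M.round(3),s["ee_pos"])
z=M[:,2];a=np.arctan2(z[1],z[0]);t=np.arctan2(58,-14)
print(a,t,((t-a+np.pi/2)%np.pi)-np.pi/2, np.array([588,6])-s["ee_pos"][:2])
```

```text
[[-0.969 -0.     0.248]
 [-0.248  0.001 -0.969]
 [ 0.    -1.    -0.001]] [ 167.40436353 -653.54709815  222.04625023]
-1.3199981033254322 1.8076450877418169 -0.013949462522544032 [420.59563647 659.54709815]
```

>>> arm_command([
  [0.026,0.041,0,0,-0.06],
  [0.026,0.041,0,0,-0.06],
  [0.026,0.041,0,0,-0.06],
  [0.026,0.041,0,0,-0.06],
  [0.026,0.041,0,0,-0.06],
  [0.026,0.041,0,0,-0.06],
  [0.026,0.041,0,0,-0.06],
  [0.026,0.041,0,0,-0.06],
  [0.026,0.041,0,0,-0.06],
  [0.026,0.041,0,0,-0.06],
  [0.026,0.041,0,0,-0.06],
  [0.026,0.041,0,0,-0.06],
  [0.026,0.041,0,0,-0.06],
  [0.026,0.041,0,0,-0.06],
  [0.026,0.041,0,0,-0.06],
  [0.026,0.041,0,0,-0.06],
  [0,0,0,-0.014,-0.06],
  [0,0,0,0,-0.06],
])

```text
time: 2.45
ee_pos: [583.1, 1.3, 222.3]
tool_rot: [0.084, -0.702, 0.702, -0.083]
contact_force: [-0.3, -1.7, 0.4]
gripper_width: 0.528
```

>>> arm_command([
  [0.005,0.005,-0.04,0,-0.06],
  [0,0,-0.04,0,-0.06],
  [0,0,-0.04,0,-0.06],
  [0,0,-0.03,0,-0.06],
  [0,0,-0.02,0,-0.06],
  [0,0,0,0,-0.06],
  [0,0,0,0,-0.06],
])

```text
time: 3.32
ee_pos: [589.3, 6.8, 53.8]
tool_rot: [0.083, -0.702, 0.702, -0.084]
contact_force: [-0.4, 0.4, 0.2]
gripper_width: 0.53
```

Run:
```python
from h import *
s=robot.get_state();print(s["ee_pos"],s["gripper_width"],s["contact_force"],s["q"].round(2),s["tool_rot"])
for n,(x0,x1,y0,y1) in {"top":(290,380,145,215),"side":(240,350,135,225)}.items():
    d=snapshot(n);c=d["image"][y0:y1,x0:x1]
    cv2.imwrite(f"pics/{n}z2.png",cv2.resize(c,None,fx=6,fy=6,interpolation=cv2.INTER_NEAREST))
```

```text
[589.3391793    6.80276912  53.80568902] 0.5295621848507126 [-0.35261245  0.42703405  0.15887973] [ 0.12  0.57 -0.32  1.88  0.25  0.74 -1.67] [ 0.08268853 -0.70209231  0.702272   -0.08392284]
```

View pics/topz2.png

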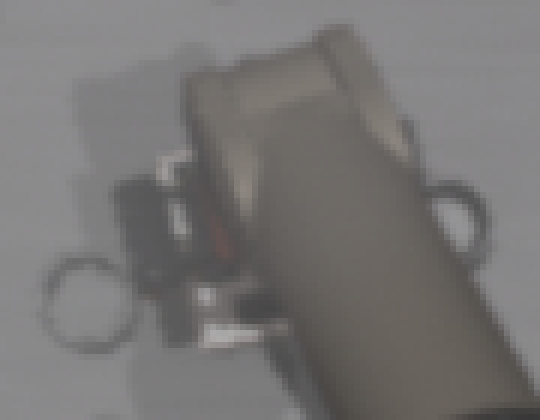

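View pics/sidez2.png

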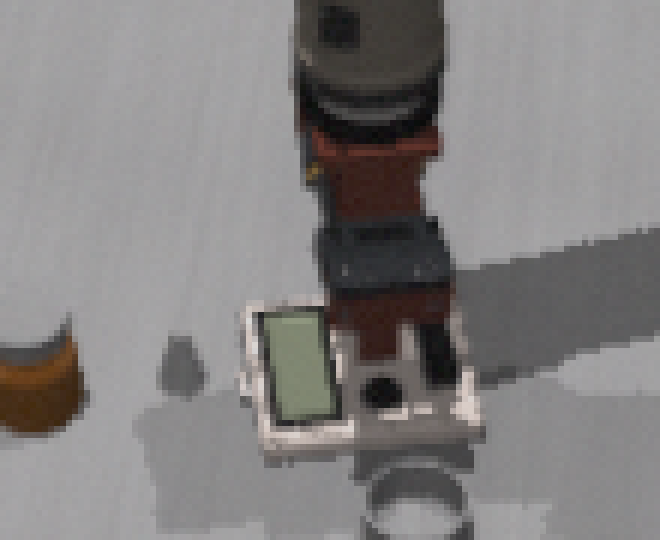

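The side view shows the left fingertip's lower edge at crop (378,358), which is full-image (303,194.7). It sits just above the left key at (303.3,200). I'll compare that with the projected position.

Run:
```python
from h import *
from scipy.spatial.transform import Rotation as R
s=robot.get_state();M=R.from_quat(s["tool_rot"]).as_matrix();p=s["ee_pos"];z=M[:,2]*np.sign(M[1,2]);print(z.round(3))
d=snapshot("side");w=s["gripper_width"]*88
for off in(0,w/2,w/2+7,w/2+13.5): print(off.__round__(1),proj(d,p+z*off).round(1))
e=ray(d,(303,194.8),p[2]);print("edge seen",e, "along",(e-p)@z,"across",(e-p)@M[:,0])
L=ray(d,(303.3,200.2),25.5);Rr=ray(d,(300.8,187.7),25.5);print(L,Rr)
for q in(L,Rr):print((q-p)@z,(q-p)@M[:,0])
```

```text
[-0.234  0.972 -0.001]
0 [301.6 187.8]
23.3 [302.5 192.8]
30.3 [302.8 194.3]
36.8 [303.  195.7]
edge seen [581.48459467  38.6586183   54.05071637] along 32.628849409496475 across 0.41725700484185224
[580.78533838  37.31140993  25.5       ] [595.5008267  -20.14974704  25.5       ]
31.49892376139999 1.4794815613680814
-27.810639562244425 0.6400580515811471
```

>>> arm_command([
  [-0.001,0,-0.01,0,-0.06],
  [0,0,-0.01,0,-0.06],
  [0,0,-0.004,0,-0.06],
  [0,0,0,0,-0.06],
  [0,0,0,0,-0.06],
])

```text
time: 4.1
ee_pos: [587.7, 7.2, 28.7]
tool_rot: [-0.083, 0.702, -0.702, 0.084]
contact_force: [0.1, -0.6, -0.9]
gripper_width: 0.528
```

>>> arm_command([
  [0,0,-0.001,0,-0.06],
  [0,0,-0.001,0,-0.06],
  [0,0,-0.001,0,-0.06],
  [0,0,0,0,-0.06],
])

```text
time: 4.6
ee_pos: [587.7, 7.2, 26.0]
tool_rot: [0.083, -0.702, 0.702, -0.084]
contact_force: [-1.2, -0.3, 4.2]
gripper_width: 0.531
```

The 4.2 N at 1 mm matches both springs together (2×1.5 N plus 1.2 N). I'll carry on to full travel.

>>> arm_command([
  [0,0,-0.001,0,-0.06],
  [0,0,-0.001,0,-0.06],
  [0,0,-0.001,0,-0.06],
  [0,0,-0.001,0,-0.06],
  [0,0,-0.0005,0,-0.06],
  [0,0,0,0,-0.06],
])

```text
time: 5.35
ee_pos: [587.8, 7.1, 22.3]
tool_rot: [0.083, -0.702, 0.702, -0.084]
contact_force: [-3.2, 0.5, 14.0]
gripper_width: 0.528
```

Run:
```python
from h import *
s=robot.get_state();print(s["ee_pos"],s["gripper_width"],s["contact_force"],s["ft_torque"])
d=snapshot("side");c=d["image"][135:225,240:350]
cv2.imwrite(f"pics/side3.png",cv2.resize(c,None,fx=6,fy=6,interpolation=cv2.INTER_NEAREST))
```

```text
[587.81800264   7.14683997  22.28777678] 0.5277755375867954 [-3.17155651  0.5465937  14.03355321] [-0.07723199  0.90058992 -0.03883125]
```

View pics/side3.png

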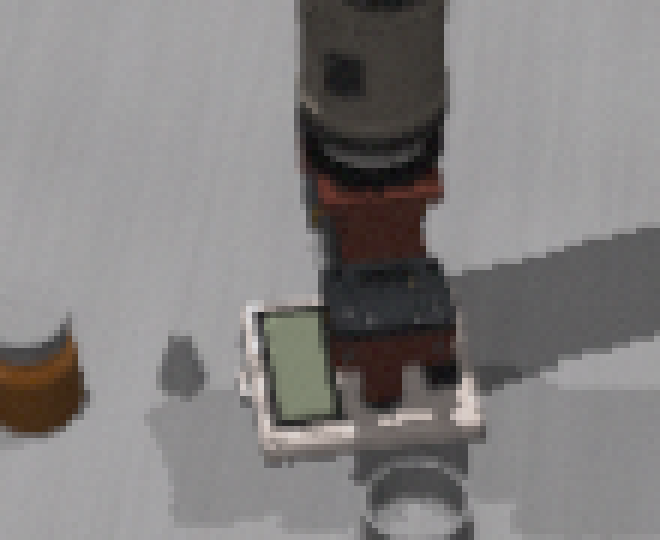

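Both keys are at the stop. Force is 14 N and the moment about the mid-axis is close to zero, so the load is even. The bar isn't touched in the view. Holding.

>>> arm_command([
  [0,0,0,0,-0.06],
  [0,0,0,0,-0.06],
  [0,0,0,0,-0.06],
  [0,0,0,0,-0.06],
  [0,0,0,0,-0.06],
  [0,0,0,0,-0.06],
  [0,0,0,0,-0.06],
  [0,0,0,0,-0.06],
  [0,0,0,0,-0.06],
  [0,0,0,0,-0.06],
  [0,0,0,0,-0.06],
  [0,0,0,0,-0.06],
  [0,0,0,0,-0.06],
  [0,0,0,0,-0.06],
  [0,0,0,0,-0.06],
  [0,0,0,0,-0.06],
  [0,0,0,0,-0.06],
  [0,0,0,0,-0.06],
  [0,0,0,0,-0.06],
  [0,0,0,0,-0.06],
])

```text
time: 7.9
ee_pos: [587.8, 7.1, 22.3]
tool_rot: [0.083, -0.702, 0.702, -0.084]
contact_force: [-4.1, -0.1, 13.3]
gripper_width: 0.533
```

>>> arm_command([
  [0,0,0,0,-0.06],
  [0,0,0,0,-0.06],
  [0,0,0.001,0,-0.06],
  [0,0,0.001,0,-0.06],
  [0,0,0.001,0,-0.06],
  [0,0,0.001,0,-0.06],
  [0,0,0.001,0,-0.06],
  [0,0,0.001,0,-0.06],
  [0,0,0.005,0,-0.06],
  [0,0,0.02,0,-0.06],
  [0,0,0.03,0,-0.06],
  [0,0,0,0,-0.06],
  [0,0,0,0,-0.06],
])

```text
time: 9.52
ee_pos: [587.3, 7.0, 82.4]
tool_rot: [0.083, -0.702, 0.702, -0.084]
contact_force: [-0.7, -0.6, -0.4]
gripper_width: 0.531
```

>>> arm_command([
  [-0.017,-0.005,0,0,1],
  [-0.017,-0.005,0,0,1],
  [0,0,0,0,1],
  [0,0,0,0,1],
  [0,0,-0.02,0,1],
  [0,0,-0.012,0,1],
  [0,0,0,0,1],
  [0,0,0,0,1],
])

```text
time: 10.52
ee_pos: [554.0, -2.7, 50.4]
tool_rot: [-0.083, 0.702, -0.702, 0.084]
contact_force: [-0.7, -0.7, 0.1]
gripper_width: 0.005
```

Run:
```python
from h import *
s=robot.get_state();print(s["ee_pos"],s["gripper_width"],s["contact_force"])
d=snapshot("side");c=d["image"][135:225,240:350]
cv2.imwrite(f"pics/side4.png",cv2.resize(c,None,fx=6,fy=6,interpolation=cv2.INTER_NEAREST))
```

```text
[553.96881299  -2.69608806  50.44074463] 0.00467066094266897 [-0.71112342 -0.70852149  0.11431656]
```

View pics/side4.png

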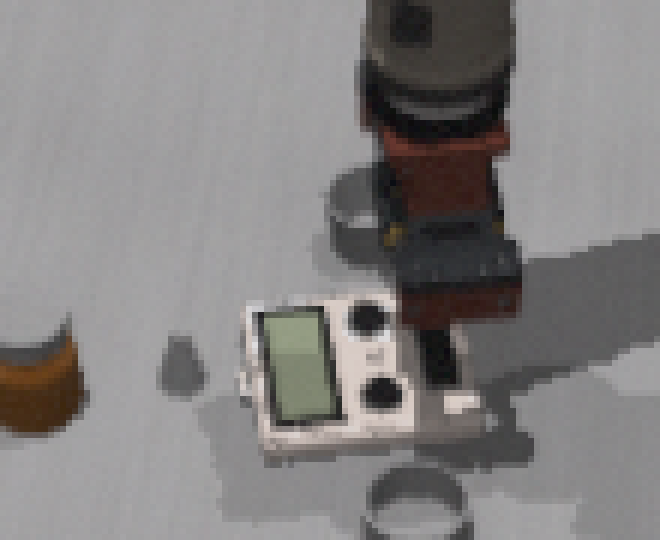

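Run:
```python
from h import *
d=snapshot("side");p=robot.get_state()["ee_pos"]
for q in(p,p+[-3,13.5,0],[553.5,-3,27],[581,36,27],[595,-22.5,27]):print(((proj(d,q)-[240,135])*6).round())
c=d["image"][175:210,290:335]
cv2.imwrite(f"pics/side5.png",cv2.resize(cv2.convertScaleAbs(c,alpha=1.8),None,fx=16,fy=16,interpolation=cv2.INTER_CUBIC))
```

```text
[433. 313.]
[437. 331.]
[434. 341.]
[380. 388.]
[366. 312.]
```

View pics/side5.png

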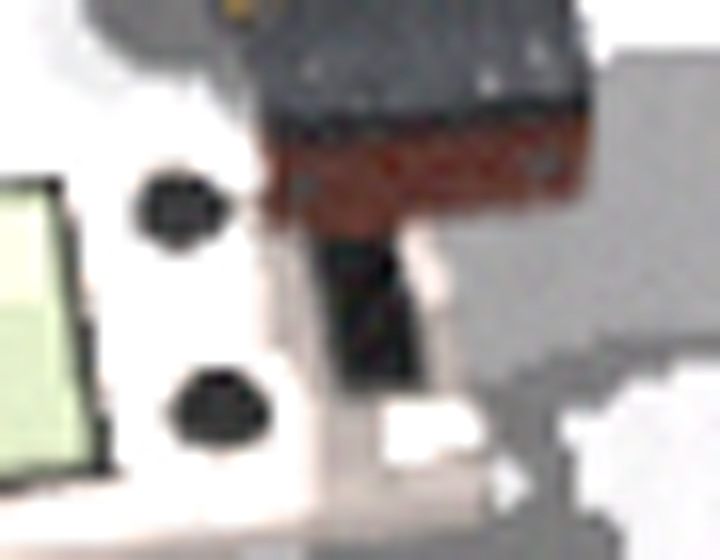

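The fingertip's lower edge shows at about (312.8,189.7), against a predicted (312.8,190.2). It is centred across the bar, and the round keys stand clear and up. I'll press now.

>>> arm_command([
  [0,0,-0.01,0,1],
  [0,0,-0.01,0,1],
  [0,0,-0.003,0,1],
  [0,0,-0.001,0,1],
  [0,0,-0.001,0,1],
  [0,0,0,0,1],
])

```text
time: 11.38
ee_pos: [553.2, -2.9, 25.2]
tool_rot: [0.084, -0.702, 0.702, -0.083]
contact_force: [-2.3, -0.2, 2.6]
gripper_width: 0.003
```

>>> arm_command([
  [0,0,-0.001,0,1],
  [0,0,-0.001,0,1],
  [0,0,-0.001,0,1],
  [0,0,-0.0005,0,1],
  [0,0,0,0,1],
  [0,0,0,0,1],
])

```text
time: 12.12
ee_pos: [553.5, -2.9, 22.3]
tool_rot: [0.084, -0.702, 0.702, -0.083]
contact_force: [-3.8, -0.0, 9.7]
gripper_width: 0.007
```

The bar is fully down: 9.7 N is more than the 4.5 N spring at full travel, so it is at the stop. Releasing and backing off.

>>> arm_command([
  [0,0,0,0,1],
  [0,0,0.002,0,1],
  [0,0,0.002,0,1],
  [0,0,0.002,0,1],
  [0,0,0.01,0,1],
  [0,0,0.03,0,1],
  [0,0,0.05,0,1],
  [0,0,0.05,0,1],
  [-0.02,-0.05,0.03,0,1],
  [-0.01,-0.06,0,0,1],
  [0,-0.06,0,0,1],
  [0,-0.06,0,0,1],
  [0,0,0,0,1],
  [0,0,0,0,1],
])

```text
time: 13.88
ee_pos: [523.9, -232.3, 198.0]
tool_rot: [-0.083, 0.702, -0.702, 0.084]
contact_force: [0.3, -0.1, 0.4]
gripper_width: 0.006
```

Run:
```python
from h import *
s=robot.get_state();print(s["time"],s["ee_pos"],s["contact_force"])
a=cv2.imread("pics/side0.png")[155:235,230:340]
d=snapshot("side");c=d["image"][155:235,230:340]
cv2.imwrite(f"pics/side6.png",cv2.resize(np.vstack([a,c]),None,fx=3.7,fy=3.7,interpolation=cv2.INTER_CUBIC))
g=cv2.cvtColor(c,cv2.COLOR_BGR2GRAY)
for n,x0,y0 in(("L",300,197),("R",297,184),("bar",307,186)):
    for im in(a,c):
        gg=cv2.cvtColor(im,cv2.COLOR_BGR2GRAY)
        w,h=(11,14) if n=="bar" else (8,8)
        p=np.clip(110.-gg[y0-155:y0-155+h,x0-230:x0-230+w],0,None);M=cv2.moments(p.astype(np.float32));print(n,round(x0+M["m10"]/M["m00"],2),round(y0+M["m01"]/M["m00"],2))
```

```text
13.875 [ 523.85474258 -232.25200398  197.97396495] [ 0.29208434 -0.10137686  0.37525137]
L 303.33 200.08
L 303.33 200.09
R 300.84 187.67
R 300.85 187.68
bar 312.33 192.55
bar 312.33 192.57
```

View pics/side6.png

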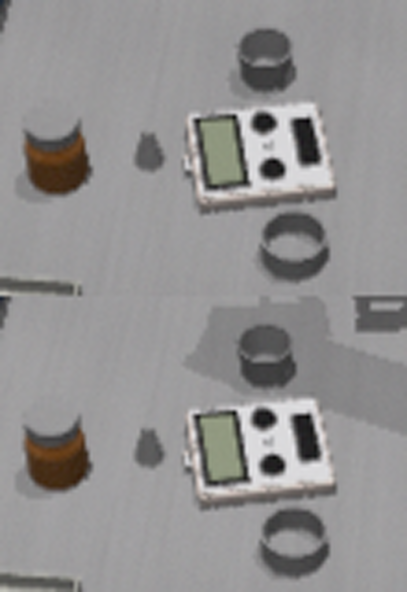

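Before and after match to within 0.02 px at every key, and the things round the timer look untouched. Handing in.

```bash
python3 -c "
from plant import job
print(job.hand_in())"
```

```text
the job is handed in; nothing more can be done
None
```

I pressed both round keys down together with one fingertip on each, held them fully down for about 2.8 s, and let both up. I then pushed the bar key fully down on its own with the shut fingers, released it, and handed the job in at about 14 s of the 51 s allowed.

- **Round keys:** the force at the bottom was about 14 N, more than the 9 N the two springs need. The load was even between the two fingers, and the side view taken while they were down showed the bar key untouched.
- **Bar key:** the force at the bottom was 9.7 N against 4.5 N for its spring. The fingertip was lined up over the bar in the view just before pressing.
- **Last check:** in the side view, all three keys sit within 0.02 px of where they were at the start. The timer, nozzle, cutter, cup and jar look unmoved. I did not re-check the bowl, scale, spatula and whisk in the last picture. The arm is clear and touching nothing (0.5 N).
- **Disagreement:** the two cameras differed by about 4 mm in y for the keys. About 2–3 mm of that comes from the side camera seeing the key walls, and the rest is within calibration. It did not matter with 22 mm keys.
- **Not seen directly:** key travel and the timer's counting were judged from force and height, and no verdict was reported at hand-in.

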